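# Switch over the lever-lock toggle on the lab bench

### The job

Of the two grey toggle switch boxes on the bench, work the one whose lever carries a knurled collar that locks it: lift the collar clear of the two gate lugs, flip the lever all the way over to its other side, and let the collar drop home there so that the lever is locked again. Leave the plain toggle with the bare ball-ended lever switched as it is.

Things in the scene. Friction and masses are not known exactly. Their poses are not given: they have to be found in the camera images.
- lock_switch: Lock switch: grey box 92 x 72 mm, top 50 mm high, left or right of the hotplate, yaw within 0.5 rad. Origin: centre of its underside, on the bench; x along the 92 mm side, z up. Lever pivot: the y axis through (0, 0, 46) mm. Two gate lugs stand at |x| under 4 mm, |y| from 5.5 to 13.5 mm, up to z = 77 mm. Foot plate 112 x 82 x 6 mm.
- collar_grip (a point): Centre of the collar's knurled grip: a 28 mm barrel, 24 mm long, round the lever rod; it can turn between fingers. 51 mm from the pivot along the lever when down, farther when lifted. At the start 92 mm above the bench, 22 mm to the box's -x side. Below it a neck and a 15 x 25 mm foot; the rod ends in an 11 mm ball 86 mm from the pivot. Its own axes: not along the leaning lever.
- lock_lever (a joint): Angle of the lock switch's lever, rad. 0: start, leaning 0.45 from vertical to the box's -x (the robot's side); 0.45: upright; 0.90: over at the other side, leaning 0.45 to its +x. Light to turn (0.01 N m), but held by the gate at either end while the collar is down. If the collar is let go from 0.75 on, its spring drives the lever home; before that it can stick on the gate.
- lock_collar (a joint): Lift of the collar along the lever, m. 0: down, locked; 0.018: top stop. Its foot passes over the gate lugs from 0.0095 up. A spring pushes it down: 2 N when down, 6 N at the top.
- plain_lever (a joint): Angle of the plain switch's lever, rad: same grey box at the other side of the hotplate, but a bare 8 mm steel rod with an 18 mm ball at its end, no collar, no gate. 0: start, leaning to its box's -x; 0.90: other end. To be left at 0.

How it is judged:
On the way, in this order (a step that is already met when the one before it is completed fails the run):
1. the collar is lifted at least 8 mm while the lever is still on its starting side (value of joint lock_collar above 0.008 m and value of joint lock_lever below 0.4 rad), for 0.05 s.
2. the lever is over at its other side (value of joint lock_lever above 0.78 rad), for 0.1 s.
At the end, for the whole second after the job is handed in: The lock lever stands over at its other side (angle above 0.80 rad of 0.90), its collar is down again (lift under 3 mm), and the plain toggle still stands within 0.12 rad of its start (value of joint lock_lever above 0.8 rad and value of joint lock_collar below 0.003 m and value of joint plain_lever below 0.12 rad); the robot touches nothing.
It fails at once if the plain toggle is flipped (moved past 0.40 rad) (value of joint plain_lever above 0.4 rad).
It also fails if it takes over 32 s, if anything falls off the work surface, if the arm or the gripper's body presses on something with over 40 N, if the wrist force passes 120 N, or if a joint passes its speed limit or range.

### The arm

A 6-joint arm with a two-finger parallel gripper is mounted at the origin on a cart in front of the work surface, level with it; the furniture and walls round the work are solid. World frame = base frame: x ahead of the robot, y to its left, z up, the work surface at z = 0. Lengths are in m, angles in rad, forces in N, time in s.
With the tool pointing down it reaches from about 0.375 to 0.975 m from the base axis. Payload 3.8 kg.
Tool frame: the origin (TCP) lies midway between the tips of the shut fingers; the grasp point (between the pads) lies 19 mm behind it; z points along the fingers, y is the direction in which the jaws open and shut (so a half turn about z gives the same grasp; the last joint's range is limited). The gripper opens to 85 mm and grips with 20 to 120 N. Pads are 22 mm wide; open, the fingers measure 114 mm over their backs; the gripper's body (76 mm by 85 mm) begins 54 mm behind the grasp point. The pads swing forward as they close: fully open they stand 13 mm farther back than shut.
Start: joints at [-0.037, 0.264, 1.604, -0, 1.274, -0.037], TCP at [0.675, -0, 0.231] pointing down, gripper open.
Joint ranges: [-2.63, 2.63], [-0.94, 2.18], [0.31, 2.57], [-1.31, 4.45], [0, 2.66], [-2.55, 2.55]. Speed limits (rad/s): [2.57, 2.57, 3.14, 3.14, 3.14, 3.14].

### API

Orientations are given as a rotation vector (axis times angle).
In Python, from workcell import bot gives the robot as it stands.
- The arm moves only by the tool arm_command, never from a script. Its argument "targets" is text: rows parted by semicolons, each of 7 numbers parted by spaces: the shift along the tool's x, y, z in mm, then the turn, a rotation vector about the tool's x, y, z in degrees, then the opening, from 0 (shut) to 1 (fully open). A call has 1 to 10 rows; each row is the pose to reach, as a shift and turn from the pose commanded when the call began, along the tool's axes at that moment; what a row does not reach only later rows make up. A row lasts 1/12 s, in which the tool goes at most 41.7 mm and 7.16 degrees, less where a joint would pass 70% of its speed; a pose out of reach is approached as far as the arm can. A call with a gripper value outside its range is refused whole. The fingers move at their own pace and stop on an object; "newtons" is the grip in N (left out, the last holds). Time passes only in rows, so rows that repeat a pose let the fingers close. It gives the time, the measured TCP pose, the force and the opening at its end, in the units of the state.
- bot.read_state(): the state, without advancing time (a new reading comes with each control period).
- bot.read_camera(name): name is "scene" or "side" or "wrist"; returns (picture, depth): 384x512x3 uint8, blue, green, red; 384x512 float32, m along the optical axis (not along the pixel's ray), 0 where there is no reading.
- bot.camera_params(name): a dict with "fov_y" (degrees; the focal length in pixels is half the picture's height over the tangent of half this angle, whatever the lens; pixels are square), "cx", "cy" (the principal point, pixels), "xyz" and "rotation" of the camera in the world; the wrist camera has in their place "T_tool_cam" (4x4, takes a point from camera to tool coordinates, whose origin is the TCP and whose axes are the flange's). Camera axes: x right, y up, looking along -z (the intrinsics and any distortion apply to the point x, -y, -z); pixel columns grow to the right and rows downward; lengths in m; the calibration is good to about 2 mm. The wrist camera is an equidistant fisheye: a pixel r from the principal point sees the ray r / f radians off the axis. A picture is of the moment at which its call begins: read the wrist's pose just before it. camera_params takes no time and is no camera call.
- bot.finish_job(): hands the job in, once; it reports no verdict.
The state is a dict: "time": time; "q": joint angles; "joint_vel": joint speeds; "joint_torque": joint torques, N m; "tool_pos": TCP position; "tcp_rot": TCP orientation; "wrist_force": force on the tool from outside, world axes, zero at the start; "torque": the same for the moment, N m; "width": opening from 0.0 (shut) to 1.0 (fully open).
Only numpy, scipy, OpenCV 4.12 (cv2) and the standard library are available. Lean on these libraries where they do the work, as an engineer would, in place of code of your own. Each camera call takes 0.05 s, during which the arm holds its last target.

## Working session

There is one attempt and no reset: what is moved stays moved. The work goes in short steps, Python scripts to look and compute and a tool call to move; the robot and the scene stay as the last step left them, time stands still between calls to the robot, and variables do not carry over. Pictures are saved under pics/ and viewed, and the job is handed in when it is done.

Besides the shell and the picture viewer there is one more tool, called after "Request:" by a JSON object that holds its "op" and its "data". arm_command: Moves the arm, as the interface text tells. Its arguments: {"type":"object","properties":{"targets":{"type":"string"},"newtons":{"type":"number"}},"required":["targets"]}

```bash
mkdir -p pics; cat > h.py <<'E'
import numpy as np,cv2
from workcell import bot
from scipy.spatial.transform import Rotation as R
def grab(n,tag):
    s=bot.read_state(); im,d=bot.read_camera(n); cv2.imwrite(f'pics/{tag}.png',im); np.savez(f'{tag}.npz',im=im,d=d,p=s['tool_pos'],r=s['tcp_rot']); return im,d
def world(n,d,u,v):
    c=bot.camera_params(n); f=d.shape[0]/2/np.tan(np.radians(c['fov_y'])/2)
    z=d[v,u]; x=(u-c['cx'])/f*z; y=(v-c['cy'])/f*z
    p=np.stack([x,-y,-z],-1); Rm=np.array(c['rotation'])
    if Rm.shape!=(3,3): Rm=R.from_rotvec(Rm).as_matrix()
    return p@Rm.T+np.array(c['xyz'])
E
python3 - <<'E'
from h import *
for n in ['scene','side']:
    im,d=grab(n,n+'0'); print({k:v for k,v in bot.camera_params(n).items()})
print(bot.read_state())
E
```

```text
{'fov_y': 56.62160065149742, 'cx': 252.61242023007478, 'cy': 194.8203501112859, 'xyz': array([ 0.00394532, -0.46665716,  0.66674984]), 'rotation': array([ 0.80223377, -0.32030555, -0.76702069])}
{'fov_y': 48.084676276083776, 'cx': 257.1294610477851, 'cy': 186.83249862849522, 'xyz': array([-0.00271254,  0.95204381,  0.51108973]), 'rotation': array([ 0.38469169, -1.53299739, -2.26467748])}
{'time': 0.1, 'q': array([-3.69175184e-02,  2.64682500e-01,  1.60524438e+00,  1.09786669e-05,
        1.27372407e+00, -3.68861179e-02]), 'joint_vel': array([-0.00149028, -0.00220556, -0.00384532,  0.00010522, -0.0005222 ,
       -0.00089543]), 'joint_torque': array([ 2.96398039e-04, -5.16707003e+01, -3.68589377e+01,  1.30520286e-05,
        6.22219843e-03,  5.24967299e-05]), 'tool_pos': array([6.74329228e-01, 1.47528295e-05, 2.30079632e-01]), 'tcp_rot': array([-2.22040790e+00, -2.22033102e+00,  2.18715509e-03]), 'wrist_force': array([-0.18307   ,  0.39903215,  0.16023283]), 'torque': array([-0.00106262, -0.0074209 , -0.06426078]), 'width': 0.9959476840927107}
```

View pics/scene0.png

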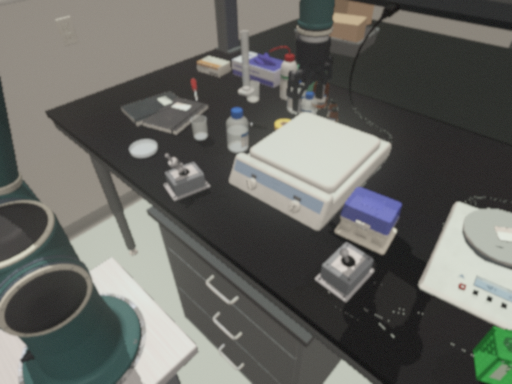

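View pics/side0.png

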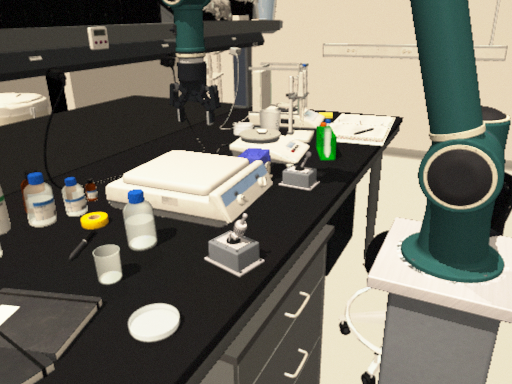

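```bash
python3 - <<'E'
import cv2,numpy as np
a=cv2.imread('pics/scene0.png');b=cv2.imread('pics/side0.png')
c=[a[145:205,155:215],a[235:305,310:380],b[205:280,200:275],b[140:195,270:325]]
c=[cv2.resize(x,(390,290) if 0 else (295,295),interpolation=cv2.INTER_CUBIC) for x in c]
cv2.imwrite('pics/z0.png',np.vstack([np.hstack(c[:2]),np.hstack(c[2:])]))
E
```

```text
(no output)
```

View pics/z0.png

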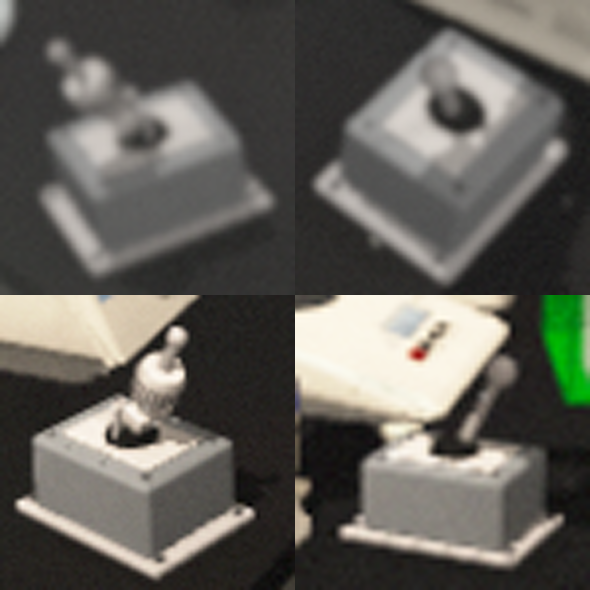

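```bash
python3 - <<'E'
from h import *
for n,(u0,u1,v0,v1) in {'side':(195,275,205,285),'scene':(150,220,140,210)}.items():
    d=np.load(n+'0.npz')['d']
    v,u=np.mgrid[v0:v1,u0:u1]; P=world(n,d,u.ravel(),v.ravel()); P=P[d[v.ravel(),u.ravel()]>0]
    print(n,P.min(0),P.max(0))
    if n=='side': bc=None
    for lo,hi in [(.003,.012),(.046,.054),(.06,.07),(.07,.08),(.08,.09),(.09,.10),(.10,.11),(.11,.13)]:
        Q=P[(P[:,2]>lo)&(P[:,2]<hi)]
        # cluster near box
        m=np.median(P[(P[:,2]>.046)&(P[:,2]<.054)],0); Q=Q[np.linalg.norm(Q[:,:2]-m[:2],axis=1)<.09]
        if len(Q)>3:
            r=cv2.minAreaRect((Q[:,:2]*1000).astype(np.float32)); print(lo,hi,len(Q),Q.mean(0).round(4),r)
E
```

```text
side [ 0.3370148  -0.08298896 -0.05880861] [0.61923681 0.34652316 0.13086519]
0.003 0.012 407 [0.4117 0.2572 0.0068] ((426.56549072265625, 255.5437469482422), (168.04449462890625, 129.2047576904297), 19.442638397216797)
0.046 0.054 563 [0.4232 0.2421 0.0513] ((429.868408203125, 232.11082458496094), (72.17967224121094, 93.58760070800781), 76.39899444580078)
0.06 0.07 33 [0.4239 0.239  0.0652] ((421.41259765625, 238.32786560058594), (33.330135345458984, 19.478744506835938), 23.429794311523438)
0.07 0.08 56 [0.421  0.2416 0.0748] ((419.2304382324219, 239.21417236328125), (33.66856002807617, 16.622459411621094), 22.678733825683594)
0.08 0.09 27 [0.4052 0.2455 0.0864] ((405.3123779296875, 246.06503295898438), (23.502330780029297, 9.43385124206543), 26.71770668029785)
0.09 0.1 61 [0.4037 0.2452 0.0953] ((404.9134826660156, 243.14857482910156), (28.138378143310547, 15.456633567810059), 22.07403564453125)
0.1 0.11 68 [0.4061 0.2407 0.1041] ((405.9622497558594, 239.48855590820312), (23.465181350708008, 23.369844436645508), 28.179975509643555)
0.11 0.13 34 [0.3952 0.2421 0.1212] ((395.41409301
[... 563 characters left out ...]
6.11323547363281)
0.07 0.08 36 [0.4226 0.2258 0.074 ] ((425.392578125, 225.88121032714844), (31.262088775634766, 22.086563110351562), 28.668310165405273)
0.08 0.09 17 [0.4049 0.2263 0.0855] ((404.4853515625, 227.96986389160156), (8.777480125427246, 26.315021514892578), 51.416961669921875)
0.09 0.1 45 [0.4057 0.2271 0.0954] ((405.9282531738281, 229.2987823486328), (16.043865203857422, 28.974105834960938), 53.9184684753418)
0.1 0.11 39 [0.4081 0.2322 0.1039] ((409.0295715332031, 232.30856323242188), (21.996646881103516, 20.286813735961914), 15.394566535949707)
0.11 0.13 23 [0.3964 0.2359 0.1217] ((397.7765197753906, 236.545654296875), (13.847679138183594, 7.925447463989258), 6.273648738861084)
```

Left (+y) box has the collar: the side crop shows the knurled barrel, and the right one shows a bare ball. Box centre ≈ (0.430, 0.230), yaw ≈ −13.6°. The collar and ball points agree with the given geometry.

Request:
{"op": "arm_command", "data": {"targets": "235 -266 0 0 0 -76.4 0.75;235 -266 0 0 0 -76.4 0.75;235 -266 0 0 0 -76.4 0.75;235 -266 0 0 0 -76.4 0.75;235 -266 0 0 0 -76.4 0.75;235 -266 0 0 0 -76.4 0.75;235 -266 0 0 0 -76.4 0.75;235 -266 0 0 0 -76.4 0.75;235 -266 0 0 0 -76.4 0.75;235 -266 0 0 0 -76.4 0.75", "newtons": 40}}

```text
time: 0.93
tool_pos: [0.4052, 0.2372, 0.2308]
tcp_rot: [-0.486, -3.102, -0.001]
wrist_force: [0.3, -0.3, 0.9]
width: 0.751
```

```bash
python3 - <<'E'
from h import *
im,d=grab('wrist','w1'); s=bot.read_state()
M=R.from_rotvec(s['tcp_rot']).as_matrix(); print(s['tool_pos'],M.round(3),np.degrees(np.arctan2(M[1,1],M[0,1])))
c=bot.camera_params('wrist'); print(c)
d0=np.load('side0.npz')['d']; 
v,u=np.mgrid[140:220:5,100:280:10]; P=world('side',d0,u.ravel(),v.ravel()); m=(P[:,2]>.05)&(P[:,0]<.75)&(P[:,1]<.2); print(P[m].round(3)[np.argsort(-P[m][:,2])][:8], P[m].min(0))
E
```

```text
[0.40677065 0.23625566 0.23091104] [[-0.954  0.301 -0.001]
 [ 0.301  0.954  0.   ]
 [ 0.001 -0.    -1.   ]] 72.5089319707605
{'fov_y': 65.70646984690485, 'cx': 258.0722510343911, 'cy': 191.71337964061522, 'T_tool_cam': array([[-4.04620182e-04,  9.52362109e-01,  3.04969260e-01,
         7.84948973e-02],
       [ 9.99999642e-01,  1.58777958e-04,  8.30922852e-04,
         7.10156517e-04],
       [ 7.42917043e-04,  3.04969487e-01, -9.52361833e-01,
        -1.43346182e-01],
       [ 0.00000000e+00,  0.00000000e+00,  0.00000000e+00,
         1.00000000e+00]])}
[[ 0.654 -0.029  0.116]
 [ 0.679 -0.124  0.116]
 [ 0.661  0.106  0.115]
 [ 0.736 -0.046  0.115]
 [ 0.737 -0.1    0.115]
 [ 0.603 -0.055  0.115]
 [ 0.684  0.028  0.115]
 [ 0.659  0.016  0.115]] [ 0.50872556 -0.47298066  0.05108278]
```

View pics/w1.png

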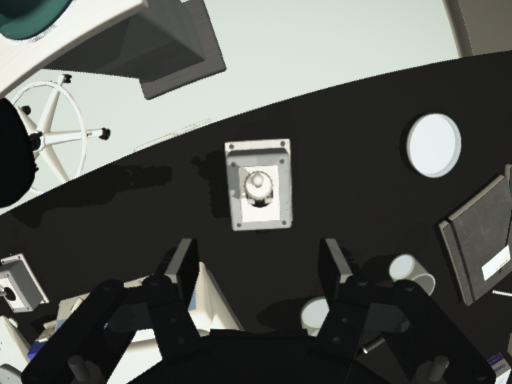

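```bash
cat >> h.py <<'E'
def wworld(tag):
    z=np.load(tag+'.npz'); d=z['d']; c=bot.camera_params('wrist'); f=192/np.tan(np.radians(c['fov_y'])/2)
    v,u=np.mgrid[0:384,0:512]; a=u-c['cx']; b=v-c['cy']; r=np.hypot(a,b)+1e-9; t=np.tan(r/f)
    p=np.stack([a/r*t*d,-b/r*t*d,-d],-1); T=c['T_tool_cam']; p=p@T[:3,:3].T+T[:3,3]
    return p@R.from_rotvec(z['r']).as_matrix().T+z['p']
E
python3 - <<'E'
from h import *
W=wworld('w1'); P=W[130:240,215:300].reshape(-1,3)
for lo,hi in [(.044,.056),(.06,.08),(.08,.09),(.09,.1),(.10,.112),(.112,.14)]:
    Q=P[(P[:,2]>lo)&(P[:,2]<hi)]; print(lo,len(Q),Q.mean(0).round(4) if len(Q) else '',cv2.minAreaRect((Q[:,:2]*1000).astype(np.float32)) if len(Q)>3 else '')
im=cv2.imread('pics/w1.png')[130:240,210:310]; cv2.imwrite('pics/z1.png',cv2.resize(im,None,fx=5,fy=5,interpolation=cv2.INTER_CUBIC))
E
```

```text
0.044 3776 [0.429  0.2313 0.051 ] ((430.91973876953125, 230.7867431640625), (71.31324005126953, 91.89387512207031), 75.62662506103516)
0.06 138 [0.4332 0.2311 0.0707] ((433.0787658691406, 230.724365234375), (26.91281509399414, 17.81905746459961), 76.54279327392578)
0.08 1 [0.4291 0.2245 0.08  ] 
0.09 122 [0.4045 0.2392 0.0967] ((409.5904235839844, 236.8446044921875), (28.703384399414062, 29.654434204101562), 87.09941101074219)
0.1 436 [0.4096 0.2369 0.1044] ((409.0045471191406, 236.87918090820312), (26.095674514770508, 24.928308486938477), 73.12625885009766)
0.112 129 [0.3949 0.2406 0.1271] ((397.42279052734375, 239.72840881347656), (9.565680503845215, 15.543498992919922), 71.85745239257812)
```

View pics/z1.png

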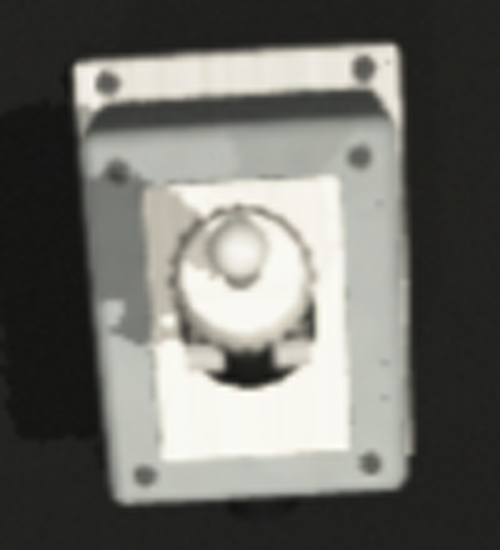

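Request:
{"op": "arm_command", "data": {"targets": "0 0 0 0 0 -2 0.75;0 0 0 0 0 -2 0.75;0 0 0 0 0 -2 0.75"}}

```text
time: 1.23
tool_pos: [0.4091, 0.2347, 0.231]
tcp_rot: [-0.452, -3.109, 0.001]
wrist_force: [-0.0, -0.2, -0.2]
width: 0.746
```

```bash
cat > st.py <<'E'
from h import *
s=bot.read_state(); M=R.from_rotvec(s['tcp_rot']).as_matrix()
print(s['time'],s['tool_pos'].round(4),'jaw',np.degrees(np.arctan2(M[1,1],M[0,1])).round(2),'zax',M[:,2].round(3),'F',s['wrist_force'].round(1),'w',round(s['width'],3),'q',s['q'].round(2))
c=np.array([.4309,.2308,0]);a=np.radians(-14.1);B=np.array([[np.cos(a),np.sin(a),0],[-np.sin(a),np.cos(a),0],[0,0,1]])
print('box frame mm grasp pt:',(B@(s['tool_pos']-.019*M[:,2]-c)*1000).round(1))
E
python3 st.py
```

```text
1.2333 [0.4091 0.2347 0.231 ] jaw 73.45 zax [-0. -0. -1.] F [-0.  -0.2 -0.2] w 0.746 q [ 0.47 -0.13  2.02 -0.    1.25 -0.81]
box frame mm grasp pt: [-22.1  -1.5 250. ]
```

Request:
{"op": "arm_command", "data": {"targets": "0 1.5 30 0 0 -2.4 0.7;0 1.5 60 0 0 -2.4 0.7;0 1.5 90 0 0 -2.4 0.7;0 1.5 115 0 0 -2.4 0.7;0 1.5 135 0 0 -2.4 0.7;0 1.5 150 0 0 -2.4 0.7;0 1.5 160 0 0 -2.4 0.7;0 1.5 162 0 0 -2.4 0.7;0 1.5 162 0 0 -2.4 0.7;0 1.5 162 0 0 -2.4 0.7"}}

```text
time: 2.07
tool_pos: [0.4103, 0.2367, 0.0701]
tcp_rot: [0.384, 3.117, 0.001]
wrist_force: [0.3, -0.3, 0.5]
width: 0.697
```

```bash
python3 st.py; python3 -c "
from h import *
a,_=grab('side','s2');b,_=grab('wrist','w2')
a=cv2.resize(a[180:290,180:310],(400,338),interpolation=cv2.INTER_CUBIC); b=cv2.resize(b,(400,300)); b=cv2.copyMakeBorder(b,0,38,0,0,0); cv2.imwrite('pics/m2.png',np.hstack([a,b]))"
```

```text
2.0667 [0.4103 0.2367 0.0701] jaw 75.96 zax [ 0.001  0.001 -1.   ] F [ 0.3 -0.3  0.5] w 0.697 q [ 0.47  0.05  2.18 -0.    0.92 -0.86]
box frame mm grasp pt: [-21.4   0.7  89.1]
```

View pics/m2.png

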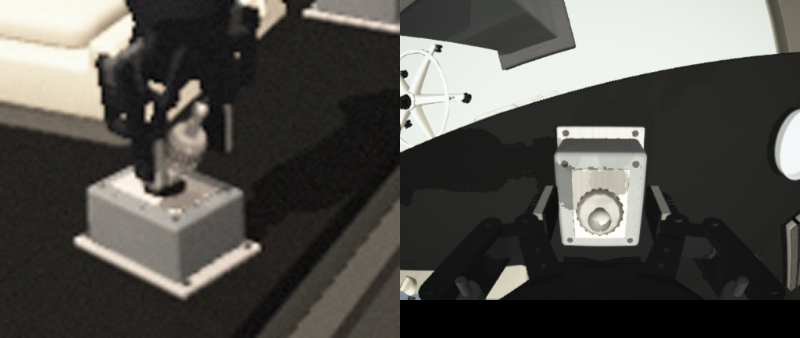

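The barrel sits between the two pads, roughly centred. Closing.

Request:
{"op": "arm_command", "data": {"targets": "0 0 0 0 0 0 0.2;0 0 0 0 0 0 0.1;0 0 0 0 0 0 0.1;0 0 0 0 0 0 0.1;0 0 0 0 0 0 0.1;0 0 0 0 0 0 0.1;0 0 0 0 0 0 0.1;0 0 0 0 0 0 0.1", "newtons": 40}}

```text
time: 2.83
tool_pos: [0.4097, 0.236, 0.0703]
tcp_rot: [0.382, 3.118, -0.001]
wrist_force: [-1.5, -3.8, 6.6]
width: 0.31
```

```bash
python3 st.py; python3 -c "
from h import *
a,_=grab('side','s3');b,_=grab('wrist','w3')
a=cv2.resize(a[180:290,180:310],(400,338),interpolation=cv2.INTER_CUBIC); b=cv2.resize(b[130:300,150:370],(400,309)); b=cv2.copyMakeBorder(b,0,29,0,0,0); cv2.imwrite('pics/m3.png',np.hstack([a,b]))"
```

```text
2.8333 [0.4097 0.236  0.0703] jaw 76.05 zax [ 0.001 -0.001 -1.   ] F [-1.5 -3.8  6.6] w 0.31 q [ 0.47  0.05  2.18 -0.    0.92 -0.86]
box frame mm grasp pt: [-21.8  -0.1  89.3]
```

View pics/m3.png

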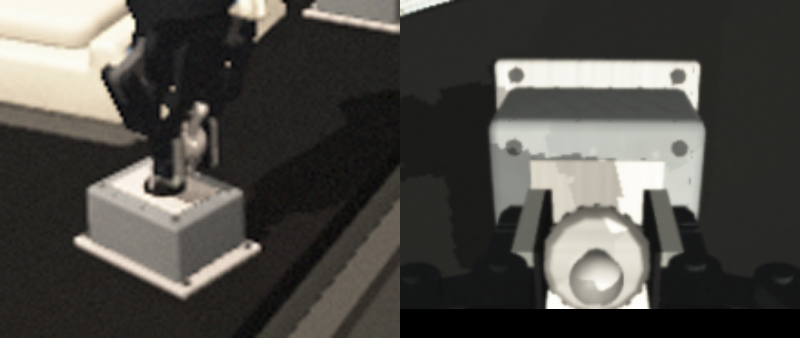

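Request:
{"op": "arm_command", "data": {"targets": "1.1 0 -2.3 0 0 0 0.1;2.2 0 -4.5 0 0 0 0.1;3.3 0 -6.8 0 0 0 0.1;4.4 0 -9 0 0 0 0.1;5.5 0 -11.3 0 0 0 0.1;6.5 0 -13.5 0 0 0 0.1;6.5 0 -13.5 0 0 0 0.1;6.5 0 -13.5 0 0 0 0.1"}}

```text
time: 3.6
tool_pos: [0.4037, 0.2375, 0.0828]
tcp_rot: [0.381, 3.117, -0.001]
wrist_force: [4.7, -3.2, -4.0]
width: 0.311
```

```bash
python3 st.py; python3 -c "
from h import *
a,_=grab('side','s4');b,_=grab('wrist','w4')
a=cv2.resize(a[180:290,180:310],(400,338),interpolation=cv2.INTER_CUBIC); b=cv2.resize(b[130:300,150:370],(400,309)); b=cv2.copyMakeBorder(b,0,29,0,0,0); cv2.imwrite('pics/m4.png',np.hstack([a,b]))"
```

```text
3.6 [0.4037 0.2375 0.0828] jaw 76.06 zax [ 0.002 -0.001 -1.   ] F [ 4.7 -3.2 -4. ] w 0.311 q [ 0.48  0.02  2.18 -0.    0.94 -0.85]
box frame mm grasp pt: [-2.800e+01 -1.000e-01  1.018e+02]
```

View pics/m4.png

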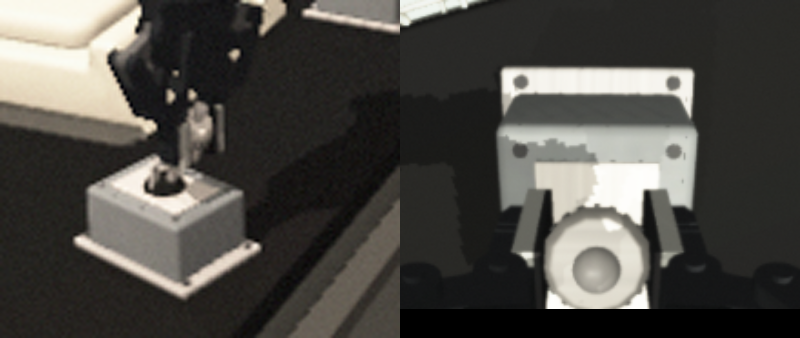

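Request:
{"op": "arm_command", "data": {"targets": "-4.5 0 -2 0 0 0 0.1;-9.1 0 -3.6 0 0 0 0.1;-13.8 0 -4.9 0 0 0 0.1;-18.6 0 -5.8 0 0 0 0.1;-23.4 0 -6.3 0 0 0 0.1;-28.3 0 -6.5 0 0 0 0.1;-33.2 0 -6.3 0 0 0 0.1;-38 0 -5.8 0 0 0 0.1;-42.8 0 -4.9 0 0 0 0.1;-42.8 0 -4.9 0 0 0 0.1"}}

```text
time: 4.53
tool_pos: [0.4449, 0.2269, 0.0873]
tcp_rot: [-0.383, -3.117, 0.002]
wrist_force: [-3.7, -2.6, -3.9]
width: 0.307
```

```bash
python3 st.py; python3 -c "
from h import *
a,_=grab('side','s5');b,_=grab('wrist','w5')
a=cv2.resize(a[180:290,180:310],(400,338),interpolation=cv2.INTER_CUBIC); b=cv2.resize(b[130:300,150:370],(400,309)); b=cv2.copyMakeBorder(b,0,29,0,0,0); cv2.imwrite('pics/m5.png',np.hstack([a,b]))"
```

```text
4.5333 [0.4449 0.2269 0.0873] jaw 76.0 zax [-0.001 -0.001 -1.   ] F [-3.7 -2.6 -3.9] w 0.307 q [ 0.42  0.07  2.11 -0.    0.96 -0.9 ]
box frame mm grasp pt: [ 14.6  -0.3 106.3]
```

View pics/m5.png

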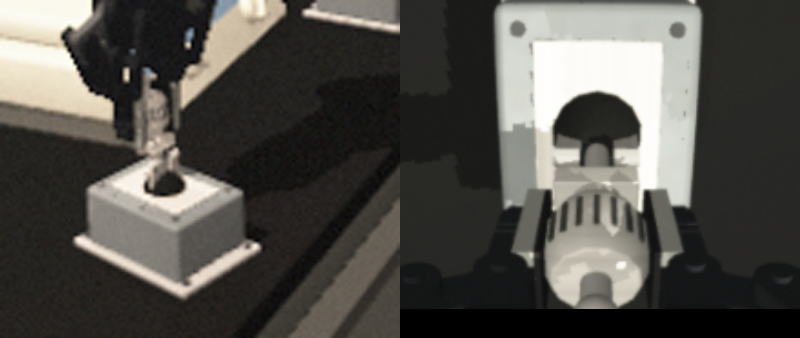

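Request:
{"op": "arm_command", "data": {"targets": "-4.7 0 1.3 0 0 0 0.1;-9.3 0 3 0 0 0 0.1;-14.3 0 5 0 0 0 0.1;-15 0 5 0 0 0 0.1;-15 0 5 0 0 0 0.1;-15 0 5 0 0 0 0.1;-15 0 5 0 0 0 0.1"}}

```text
time: 5.22
tool_pos: [0.4585, 0.2236, 0.0825]
tcp_rot: [-0.382, -3.117, 0.002]
wrist_force: [-6.0, -3.3, -3.8]
width: 0.31
```

```bash
python3 st.py; python3 -c "
from h import *
a,_=grab('side','s6');b,_=grab('wrist','w6')
a=cv2.resize(a[180:290,180:310],(400,338),interpolation=cv2.INTER_CUBIC); b=cv2.resize(b[130:300,150:370],(400,309)); b=cv2.copyMakeBorder(b,0,29,0,0,0); cv2.imwrite('pics/m6.png',np.hstack([a,b]))"
```

```text
5.2167 [0.4585 0.2236 0.0825] jaw 76.04 zax [-0.001 -0.001 -1.   ] F [-6.  -3.3 -3.8] w 0.31 q [ 0.41  0.1   2.09 -0.    0.95 -0.92]
box frame mm grasp pt: [ 28.5  -0.3 101.5]
```

View pics/m6.png

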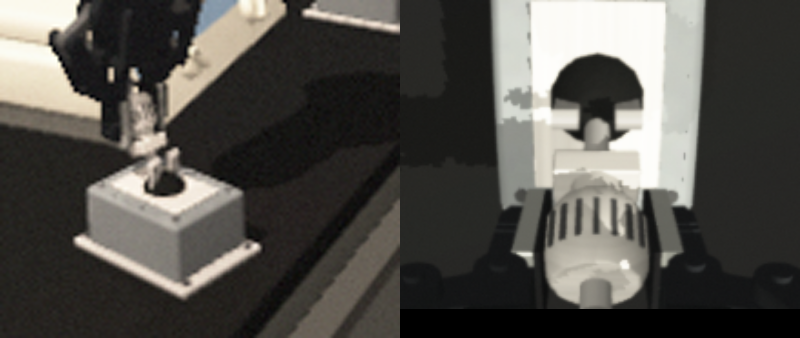

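Request:
{"op": "arm_command", "data": {"targets": "1.1 0 2.3 0 0 0 0.1;2.2 0 4.6 0 0 0 0.1;3.3 0 7 0 0 0 0.1;4.4 0 9.3 0 0 0 0.1;5.6 0 11.7 0 0 0 0.1;5.6 0 11.7 0 0 0 0.1;5.6 0 11.7 0 0 0 0.1"}}

```text
time: 5.9
tool_pos: [0.4543, 0.2247, 0.072]
tcp_rot: [0.381, 3.117, -0.002]
wrist_force: [-4.2, -5.2, 2.3]
width: 0.311
```

Request:
{"op": "arm_command", "data": {"targets": "0 0 0 0 0 0 0.7;0 0 0 0 0 0 0.7;0 0 0 0 0 0 0.7;0 0 0 0 0 0 0.7;0 0 0 0 0 0 0.7;0 0 0 0 0 0 0.7"}}

```text
time: 6.4
tool_pos: [0.4544, 0.2257, 0.0714]
tcp_rot: [0.382, 3.117, 0.001]
wrist_force: [0.7, 0.3, -0.2]
width: 0.698
```

```bash
python3 st.py; python3 -c "
from h import *
a,_=grab('side','s7');b,_=grab('wrist','w7')
a=cv2.resize(a[180:290,180:310],(400,338),interpolation=cv2.INTER_CUBIC); b=cv2.resize(b[130:300,150:370],(400,309)); b=cv2.copyMakeBorder(b,0,29,0,0,0); cv2.imwrite('pics/m7.png',np.hstack([a,b]))"
```

```text
6.4 [0.4544 0.2257 0.0714] jaw 76.02 zax [ 0.001  0.001 -1.   ] F [ 0.7  0.3 -0.2] w 0.698 q [ 0.41  0.11  2.11  0.    0.92 -0.91]
box frame mm grasp pt: [24.   0.8 90.4]
```

View pics/m7.png

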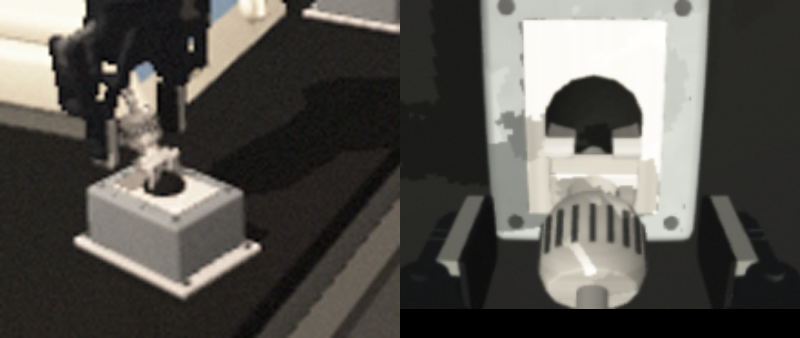

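Collar released and sitting against the lugs. I'll retreat straight up and check.

Request:
{"op": "arm_command", "data": {"targets": "0 0 -15 0 0 0 0.75;0 0 -40 0 0 0 0.75;0 0 -70 0 0 0 0.75;0 0 -100 0 0 0 0.75;0 0 -130 0 0 0 0.75;0 0 -160 0 0 0 0.75;0 0 -160 0 0 0 0.75;0 0 -160 0 0 0 0.75;0 0 -160 0 0 0 0.75"}}

```text
time: 7.25
tool_pos: [0.4535, 0.2253, 0.2305]
tcp_rot: [-0.382, -3.118, 0.0]
wrist_force: [0.4, -0.8, -0.8]
width: 0.749
```

```bash
python3 st.py; python3 -c "
from h import *
a,d=grab('side','s8');b,_=grab('wrist','w8');im=a
a=cv2.resize(a[200:280,195:285],(400,355),interpolation=cv2.INTER_CUBIC); b=cv2.resize(b[130:290,170:350],(400,355)); cv2.imwrite('pics/m8.png',np.hstack([a,b]))
c=np.array([.4309,.2308,0]);t=np.radians(-14.1);B=np.array([[np.cos(t),np.sin(t),0],[-np.sin(t),np.cos(t),0],[0,0,1]])
v,u=np.mgrid[200:280,195:285]
for n,P in (('side',world('side',d,u.ravel(),v.ravel())),('wrist',wworld('w8').reshape(-1,3))):
    Q=((P-c)@B.T)*1000; Q=Q[(abs(Q[:,0])<60)&(abs(Q[:,1])<25)&(Q[:,2]<150)]
    for lo,hi in ((60,80),(80,90),(90,100),(100,112),(114,140)):
        S=Q[(Q[:,2]>lo)&(Q[:,2]<hi)]
        if len(S): print(n,lo,len(S),S.min(0).round(1),S.max(0).round(1),S.mean(0).round(1))
"
```

```text
7.25 [0.4535 0.2253 0.2305] jaw 76.02 zax [-0. -0. -1.] F [ 0.4 -0.8 -0.8] w 0.749 q [ 0.41 -0.06  1.96  0.    1.24 -0.91]
box frame mm grasp pt: [2.320e+01 1.000e-01 2.495e+02]
side 60 130 [-12.3 -14.6  60.2] [18.3 14.5 80. ] [ 1.8  2.6 70.5]
side 80 37 [ 6.3 -8.  80.4] [26.5 13.2 90. ] [13.4  5.6 85.5]
side 90 64 [ 6.  -9.4 90. ] [ 31.8  14.5 100. ] [14.2  6.  95.4]
side 100 62 [ 10.4 -11.5 100.2] [ 32.2  13.3 111.2] [ 19.3   2.9 104.9]
side 114 36 [ 27.5  -3.3 114.3] [ 38.6   7.  129.6] [ 33.5   1.2 122.1]
wrist 60 487 [-11.1 -13.   60. ] [16.4 13.1 80. ] [ 2.2  0.3 70.4]
wrist 80 17 [  7.3 -13.9  80.2] [19.8  7.8 89.9] [ 8.9 -0.1 86.6]
wrist 90 203 [  7.2 -13.8  90.1] [36.1 14.7 99.9] [14.6  0.4 96.1]
wrist 100 526 [ 10.7 -12.5 100. ] [ 35.6  12.4 111.8] [ 21.7   0.3 104.6]
wrist 114 175 [ 28.9  -4.4 114. ] [ 43.2   5.4 130.4] [3.510e+01 1.000e-01 1.244e+02]
```

View pics/m8.png

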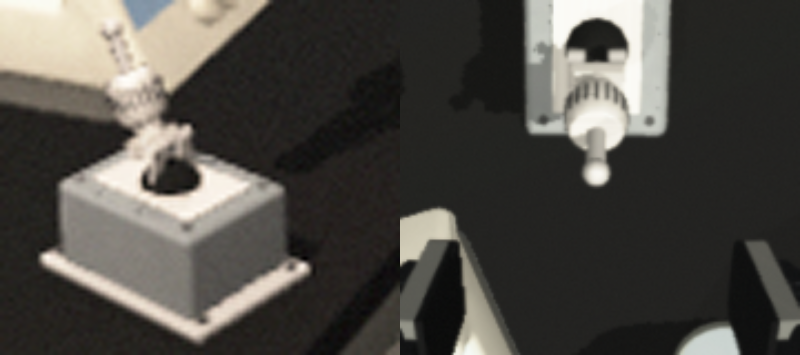

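Ball and collar look mirrored at the +x side. Next I'll measure the collar's lift along the lever against the start picture, and check the plain toggle.

```bash
python3 -c "
from h import *
c=np.array([.4309,.2308,0]);t=np.radians(-14.1);B=np.array([[np.cos(t),np.sin(t),0],[-np.sin(t),np.cos(t),0],[0,0,1]])
for tag,s in (('w1',-1),('w8',1),('side0',-1),('s8',1)):
    if tag[0]=='w': P=wworld(tag).reshape(-1,3)
    else:
        d=np.load(tag+'.npz')['d'] if 1 else 0; v,u=np.mgrid[200:280,195:285]; P=world('side',d,u.ravel(),v.ravel())
    Q=((P-c)@B.T)*1000; Q=Q[(abs(Q[:,0])<60)&(abs(Q[:,1])<25)&(Q[:,2]>62)&(Q[:,2]<150)]; Q[:,2]-=46
    bl=Q[Q[:,2]>72].mean(0); print(tag,'ball ang',np.arctan2(bl[0],bl[2]).round(3))
    for th in (.35,.40,.45):
        a=np.array([s*np.sin(th),0,np.cos(th)]); ax=Q@a; r=np.linalg.norm(Q-ax[:,None]*a,axis=1)
        m=(r>8)&(r<13)&(ax>45); print(th,m.sum(),np.percentile(ax[m],[50,75,90]).round(1))
"
python3 -c "
from h import *
im,_=grab('scene','sc9'); a=cv2.imread('pics/scene0.png'); s=bot.read_camera('side')[0]; s0=cv2.imread('pics/side0.png')
f=lambda x,r,c:cv2.resize(x[r:r+70,c:c+70],(290,290),interpolation=cv2.INTER_CUBIC)
cv2.imwrite('pics/z9.png',np.vstack([np.hstack([f(a,235,310),f(im,235,310)]),np.hstack([f(s0,135,265),f(s,135,265)])]))"
```

```text
w1 ball ang -0.432
0.35 285 [62.8 64.  89.8]
0.4 319 [62.5 63.3 64. ]
0.45 316 [62.9 63.5 64. ]
w8 ball ang 0.422
0.35 435 [58.9 63.3 75. ]
0.4 498 [59.4 63.  63.8]
0.45 300 [63.1 63.8 64.2]
side0 ball ang -0.46
0.35 58 [65.  81.5 90.7]
0.4 54 [63.3 64.1 66.6]
0.45 72 [61.8 64.  64.9]
s8 ball ang 0.416
0.35 79 [55.  60.4 72.2]
0.4 83 [55.7 60.5 63.4]
0.45 46 [58.7 62.7 63.9]
```

View pics/z9.png

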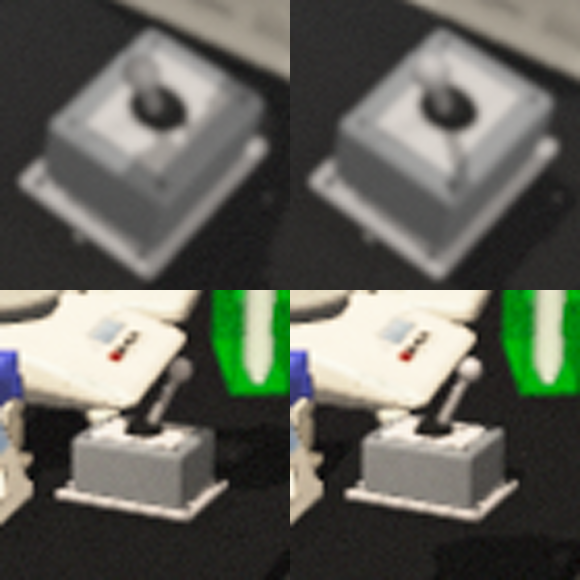

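Collar top sits about 64 mm from the pivot, the same as at the start, so it is down. The lever leans ≈ +0.42 to +0.43, and the plain toggle looks unchanged. Handing in.

```bash
python3 -c "
from workcell import bot
print(bot.finish_job())"
```

```text
the job is handed in; nothing more can be done
None
```

I worked the lock switch, which is the box on the robot's left. I gripped its collar at 40 N, lifted it about 14 mm along the lever, and swung the lever over in an arc. I then lowered the collar along the lever, opened the fingers and backed straight up. The job was handed in at about 7.5 s of the 32 s allowed; it reported no verdict.

My last checks:
- **Lever:** it leans about 0.42 rad to the box's +x side, so the joint is at about 0.87–0.88 rad (it must be above 0.80). The wrist and side cameras gave 0.422 and 0.416.
- **Collar:** its top is about 64 mm from the pivot along the lever, the same as at the start, so it is down. The wrist view shows this clearly. The side view agrees but is noisier, with few points.
- **Plain toggle:** it looks the same as at the start in both the scene and side pictures. I compared it by eye and did not measure its angle.
- **Gripper:** it was clear of everything, with under 1.5 N at the wrist. The highest wrist reading in any state I read was about 8 N.

No check failed.

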